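# Rock the pendulum gauge to its mark on the round stud

### The job

Check the pendulum angle gauge: pick it up by its black handle, seat the V groove of its foot on the round stud of the blue-based stud block, level at first so that the pointer rests near the middle (zero) line of the dial. Then rock it on the stud, keeping it seated and without pressing hard, until the swinging pointer settles on the red mark. Finish while holding it still there, pointer on the mark, and leave the loupe, vial and tweezers alone.

Things in the scene. Friction and masses are not known exactly. Their poses are not given: they have to be found in the camera images.
- gauge: Pendulum angle gauge, about 0.37 kg. Origin: centre of its underside; x is the dial's axis (dial faces -x), y left as seen from the robot, z up. Grey round housing, 108 mm across, 26 mm thick, centre 80 mm up. Aluminium foot 40 (x) x 68 (y) x 30 mm; a 90 degree V groove along x in its underside, 34 mm wide, apex 17 mm up: seated on the stud, the origin lies on the stud's axis.
- handle_mid (a point): Point to grip on the gauge, 158 mm straight above its origin, axes as the gauge's: middle of the black upright handle block, 24 (x) x 22 (y) mm, its top 178 mm above the gauge's underside; grip it across y from above. A grey neck 22 (x) x 34 (y) mm carries it, up to 141 mm. Let go on the stud, the gauge tips off.
- pointer (a joint): Angle of the dial's black hanging pointer relative to the gauge, rad: 0 = on the middle line at the bottom of the dial, positive = tip towards the gauge's +y. It hangs plumb and swings for 2 to 4 s after a motion (about 3 swings a second). Leaning the gauge's top towards +y by an angle brings the pointer to plus that angle.
- mark (a joint): Angle of the red mark on the dial, same zero and sense as the pointer, 0.19 to 0.36 rad; does not change.
- pointer_tip (a point): A point at the pointer's tip, 43 mm from the pivot (the pivot is on the dial's axis, 80 mm above the gauge's origin).
- mark_point (a point): Middle of the red mark, 43 mm from the pivot, 7 mm wide along the scale, in the plane of the pointer tip.
- stud_block: Stud block, fixed to the worktop. Blue base plate 80 (x) x 90 (y) x 12 mm, and above it, on an aluminium web 8 mm thick, a level bare steel round stud of 24 mm diameter and 76 mm length along x, its axis 50 mm above the worktop. Origin: centre of the underside; z up.
- stud_mid (a point): Middle of the stud, on its axis, 50 mm above the worktop; axes as the stud block's.
- loupe: Bystander: black loupe, 37 mm across, 33 mm high. Origin under its centre.
- vial: Bystander: white capped vial, 35 mm across, 80 mm high. Origin under its centre.
- tweezers: Bystander: pale steel tweezers 17 x 130 x 10 mm lying flat, long side along its y. Origin under its centre.
Things that resemble listed ones, but are neither listed nor needed, are in the scene too. Leave any pink look-alike of the gauge alone.

How it is judged:
On the way, in this order (a step that is already met when the one before it is completed fails the run):
1. the gauge sits with its V groove on the stud and its pointer rests near the zero line (within 0.09 rad) (y of gauge in the frame of stud_mid between -0.003 and 0.003 m and z of gauge in the frame of stud_mid between -0.003 and 0.003 m and x of gauge in the frame of stud_mid between -0.018 and 0.018 m and angle between the x axis of gauge and the x axis of stud_block, either way round below 0.12 rad and contact force between gauge and stud_block above 0.3 N and value of joint pointer between -0.09 and 0.09 rad), for 0.3 s.
2. still seated, the gauge has been rocked until the pointer is on the red mark (y of gauge in the frame of stud_mid between -0.003 and 0.003 m and z of gauge in the frame of stud_mid between -0.003 and 0.003 m and x of gauge in the frame of stud_mid between -0.018 and 0.018 m and angle between the x axis of gauge and the x axis of stud_block, either way round below 0.12 rad and contact force between gauge and stud_block above 0.3 N and distance between pointer_tip and mark_point below 0.0035 m), for 0.5 s.
At the end, for the whole second after the job is handed in: Still gripped and at rest (under 20 mm/s), seated on the stud with 0.3 to 40 N: origin within 3 mm of the stud's axis sideways and in height, 18 mm of its middle along it, axes within 0.12 rad; pointer tip within 3.5 mm of the middle of the red mark (all of step 2 and linear speed of gauge below 0.02 m/s and contact force between the fingers and gauge above 1 N and contact force between gauge and stud_block below 40 N); the arm keeps its last pose, push and grip.
It fails at once if the loupe is pushed or knocked (moved over 20 mm) (distance of loupe from where it was at the start of the episode above 0.02 m).
It fails at once if the vial is pushed or knocked (moved over 20 mm) (distance of vial from where it was at the start of the episode above 0.02 m).
It fails at once if the tweezers is pushed or knocked (moved over 20 mm) (distance of tweezers from where it was at the start of the episode above 0.02 m).
It fails at once if the gauge is pressed on the stud block with over 50 N (contact force between gauge and stud_block above 50 N).
It fails at once if the gauge is tipped over (more than 0.7 rad) (angle between gauge's own z axis and vertical above 0.7 rad).
It also fails if it takes over 46 s, if anything falls off the work surface, if the arm or the gripper's body presses on something with over 40 N, if the wrist force passes 120 N, or if a joint passes its speed limit or range.

### The arm

A 6-joint arm with a two-finger parallel gripper is mounted at the origin on a cart in front of the work surface, level with it; the furniture and walls round the work are solid. World frame = base frame: x ahead of the robot, y to its left, z up, the work surface at z = 0. Lengths are in m, angles in rad, forces in N, time in s.
With the tool pointing down it reaches from about 0.25 to 0.775 m from the base axis. Payload 4 kg.
Tool frame: the origin (TCP) lies at the very end of the fingers, on their centre line; the grasp point (between the pads) lies 19 mm behind it; z points along the fingers, x is the direction in which the jaws open and shut, and the axes are right-handed (so a half turn about z gives the same grasp; the last joint's range is limited). The gripper opens to 85 mm and grips with 20 to 120 N. Pads are 22 mm wide; open, the fingers measure 114 mm over their backs; the gripper's body (76 mm by 85 mm) begins 54 mm behind the grasp point. The pads swing forward as they close: fully open they stand 13 mm farther back than shut.
Start: joints at [-0.103, 0.087, 1.371, -0, 1.684, -0.103], TCP at [0.55, -0, 0.231] pointing down, gripper open.
Joint ranges: [-3.1, 3.1], [-0.76, 2.03], [0.27, 2.55], [-1.08, 4.22], [0.17, 2.65], [-2.57, 2.57]. Speed limits (rad/s): [2.79, 2.79, 3.14, 3.14, 3.14, 3.14].

### API

Orientations are given as a 3x3 rotation matrix whose columns are the frame's x, y, z axes.
In Python, from station import bot gives the robot as it stands.
- The arm moves only by the shell command python3 -m inch 'ROWS'. ROWS is JSON, a list of rows, each an object of numbers: "rx", "ry", "rz": the turn, a rotation vector about the tool's x, y, z in rad; "dx", "dy", "dz": the shift along the tool's x, y, z in mm; "gripper": the opening, from 0 (shut) to 1 (fully open). A call has 1 to 5 rows; each row shifts and turns the commanded pose from where the row before left it, along the tool's axes as they then stand; what a row does not reach is not made up. A row lasts 1/10 s, in which the tool goes at most 50 mm and 8.59 degrees, less where a joint would pass 70% of its speed; a pose out of reach is approached as far as the arm can. A call is refused whole if a number of a shift passes 50 or a number of a turn 0.15, either way. A call with a gripper value outside its range is refused whole. The fingers move at their own pace and stop on an object; the grip force is fixed at half the most. Time passes only in rows, so rows that do not move let the fingers close. It gives the time, the measured TCP pose, the force and the opening at its end, in the units of the state.
- bot.get_state(): the state, without advancing time (a new reading comes with each control period).
- bot.camera(name): name is "scene" or "side" or "wrist"; returns a dict with "img" (400x640x3 uint8, red, green, blue), "range_z" (400x640 float32, m along the optical axis (not along the pixel's ray), 0 where there is no reading), "fx", "fy", "cx", "cy" (pixels), "k1" (the pictures are not rectified: a ray, as slopes to the right and down, at radius r is drawn at 1 + k1 r^2 times it, then the intrinsics apply), "extrinsics" (4x4, takes a point from world to camera coordinates). Camera axes: x right, y down, z forward; pixel columns grow to the right and rows downward; lengths in m; the calibration is good to about 2 mm. A picture is of the moment at which its call begins.
- bot.finish_job(): hands the job in, once; it reports no verdict.
Trained networks look in the newest picture that a camera, given by its name, has taken for a name from the list of things; names that differ only in an ending like _2 or _b are one class to them, and where a whole thing is asked for, a point or a joint stands for the part that bears it (a point fixed in the world has none). Each returns a list of dicts, best first, with "p" (0 to 1); they miss things now and then, are a little off and sometimes report something else, mostly with a low value. They report only what shows in the picture. A call takes as long as a camera call. They do not tell look-alikes from the thing itself.
- bot.masks_of(query, camera): "mask" (400x640 bool, what is visible of it) and "position" ([column, row] in pixels, amid what is visible of it).
- bot.place_of(query, camera): "position" ([column, row] in pixels: a listed point, or the origin of a listed thing).
The state is a dict: "time": time; "qpos": joint angles; "qvel": joint speeds; "joint_efforts": joint torques, N m; "tool_pos": TCP position; "eef_rot": TCP orientation; "contact_force": force on the tool from outside, world axes, zero at the start; "wrist_torque": the same for the moment, N m; "width": finger opening in m.
Only numpy, scipy, OpenCV 4.12 (cv2) and the standard library are available. Lean on these libraries where they do the work, as an engineer would, in place of code of your own. Each camera call takes 0.05 s, during which the arm holds its last target. There are 200 camera calls.

## Working session

There is one attempt and no reset: what is moved stays moved. The work goes in short steps, Python scripts to look and compute and a shell command to move; the robot and the scene stay as the last step left them, time stands still between calls to the robot, and variables do not carry over. Pictures are saved under pics/ and viewed, about 8 in all and at most 12, crops included, and the job is handed in when it is done.

```bash
mkdir -p pics; cat > h.py <<'E'
import numpy as np, cv2
from station import bot
def pix2ray(c,p):
    K=np.array([[c['fx'],0,c['cx']],[0,c['fy'],c['cy']],[0,0,1.]])
    return cv2.undistortPoints(np.array([[p]],float),K,np.array([c['k1'],0,0,0.]))[0,0]
def world(c,p,z=None,plane=None):
    s=pix2ray(c,p); E=c['extrinsics']; R=E[:3,:3];t=E[:3,3]
    d=R.T@np.array([s[0],s[1],1]); o=-R.T@t
    if plane is not None: return o+d*(plane-o[2])/d[2]
    return o+d*z
def cloud(c,m):
    r,cc=np.nonzero(m&(c['range_z']>0)); z=c['range_z'][r,cc]
    K=np.array([[c['fx'],0,c['cx']],[0,c['fy'],c['cy']],[0,0,1.]])
    s=cv2.undistortPoints(np.stack([cc,r],1)[:,None].astype(float),K,np.array([c['k1'],0,0,0.]))[:,0]
    P=np.c_[s*z[:,None],z]; E=c['extrinsics']
    return (P-E[:3,3])@E[:3,:3]
def project(c,P):
    E=c['extrinsics'];K=np.array([[c['fx'],0,c['cx']],[0,c['fy'],c['cy']],[0,0,1.]])
    return cv2.projectPoints(np.array(P,float).reshape(-1,1,3),cv2.Rodrigues(E[:3,:3])[0],E[:3,3].copy(),K,np.array([c['k1'],0,0,0.]))[0][:,0]
def save(n,img): cv2.imwrite('pics/'+n,np.ascontiguousarray(img[:,:,::-1]))
E
cat > a.py <<'E'
from h import *
np.set_printoptions(precision=4,suppress=True)
ims=[]
for cam in ['scene','side']:
    c=bot.camera(cam); ims.append(c['img'])
    print(cam,'campos',-c['extrinsics'][:3,:3].T@c['extrinsics'][:3,3])
    for q in ['gauge','stud_block','loupe','vial','tweezers']:
        for m in bot.masks_of(q,cam)[:3]:
            P=cloud(c,m['mask']); print(q,round(m['p'],2),m['position'],m['mask'].sum(), np.percentile(P,[2,50,98],axis=0).round(3).tolist() if len(P) else None)
    for q in ['handle_mid','stud_mid','gauge','mark_point','pointer_tip']:
        for m in bot.place_of(q,cam)[:3]: print(' pt',q,round(m['p'],2),m['position'])
save('a.png',cv2.resize(np.vstack(ims),(480,600),interpolation=cv2.INTER_AREA))
E
python3 a.py
```

```text
scene campos [-0.1493 -0.7675  1.1579]
gauge 0.89 [332.9, 165.9] 648 [[0.521, 0.115, 0.005], [0.538, 0.154, 0.087], [0.557, 0.22, 0.178]]
gauge 0.78 [214.8, 163.5] 939 [[0.184, 0.392, 0.005], [0.23, 0.402, 0.087], [0.278, 0.423, 0.177]]
gauge 0.29 [292.3, 171.8] 193 [[0.429, 0.229, -0.002], [0.442, 0.238, 0.048], [0.459, 0.296, 0.081]]
stud_block 0.65 [365.0, 217.6] 620 [[0.503, -0.082, 0.002], [0.533, -0.046, 0.015], [0.58, 0.005, 0.063]]
loupe 0.74 [413.3, 272.8] 174 [[0.49, -0.315, 0.0], [0.506, -0.299, 0.023], [0.523, -0.282, 0.038]]
vial 0.56 [292.1, 175.6] 190 [[0.429, 0.229, 0.004], [0.44, 0.238, 0.047], [0.457, 0.257, 0.081]]
tweezers 0.64 [405.6, 326.4] 102 [[0.344, -0.423, -0.002], [0.386, -0.406, 0.008], [0.44, -0.389, 0.014]]
 pt handle_mid 0.77 [326.7, 148.0]
 pt stud_mid 0.62 [365.5, 209.1]
 pt gauge 0.64 [330.9, 180.5]
side campos [-1.0177 -0.5572  0.9702]
gauge 0.92 [194.5, 205.0] 492 [[0.175, 0.399, 0.004], [0.199, 0.412, 0.094], [0.296, 0.532, 0.18]]
gauge 0.8 [295.3, 178.9] 725 [[0.516, 0.119, 0.006], [0.534, 0.163, 0.079], [0.552, 0.215, 0.174]]
stud_block 0.67 [341.7, 199.8] 355 [[0.496, -0.077, 0.002], [0.52, -0.039, 0.014], [0.57, 0.006, 0.062]]
stud_block 0.65 [432.2, 246.7] 70 [[0.34, -0.424, -0.006], [0.393, -0.403, 0.004], [0.447, -0.388, 0.011]]
vial 0.56 [261.3, 198.0] 194 [[0.422, 0.233, -0.002], [0.435, 0.246, 0.04], [0.518, 0.275, 0.081]]
tweezers 0.63 [430.8, 248.2] 8 [[0.339, -0.398, -0.004], [0.344, -0.394, 0.008], [0.369, -0.392, 0.01]]
 pt handle_mid 0.86 [290.9, 157.3]
 pt handle_mid 0.72 [190.8, 181.9]
 pt stud_mid 0.74 [345.3, 192.3]
 pt gauge 0.71 [295.9, 196.1]
 pt gauge 0.65 [197.3, 220.4]
```

View pics/a.png

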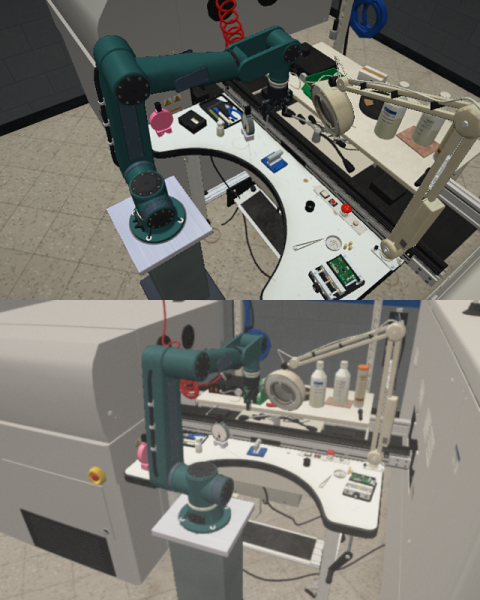

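The grey gauge is near (0.54, 0.16), and the pink look-alike at (0.23, 0.40) is to be left alone. The stud block is near (0.54, -0.04). Next I'll get yaw angles and a wrist view.

```bash
cat > b.py <<'E'
from h import *
np.set_printoptions(precision=4,suppress=True)
s=bot.get_state(); print(s['time'],s['tool_pos'],s['eef_rot'].tolist() if hasattr(s['eef_rot'],'tolist') else s['eef_rot'],s['contact_force'],s['width'])
for cam in ['scene','side']:
    c=bot.camera(cam)
    G=[m for m in bot.masks_of('gauge',cam) if np.median(cloud(c,m['mask'])[:,0])>.5]
    if G:
        P=cloud(c,G[0]['mask']); h=P[P[:,2]>.146]; print(cam,'handle',len(h),np.percentile(h,[5,50,95],axis=0).tolist())
        D=P[(P[:,2]>.04)&(P[:,2]<.125)]; w=D[:,:2]
        v=cv2.fitLine(w.astype(np.float32),cv2.DIST_HUBER,0,.01,.01).ravel(); print(' dial line dir deg',np.degrees(np.arctan2(v[1],v[0])),v[2:])
        for zz in (.158,): 
            for p in bot.place_of('handle_mid',cam): print(' hm',p['p'],world(c,p['position'],plane=zz))
    for p in bot.place_of('stud_mid',cam): print(' sm',p['p'],world(c,p['position'],plane=.05))
    img=c['img'].astype(int)
    hsv=cv2.cvtColor(c['img'],cv2.COLOR_RGB2HSV)
    M=(hsv[...,0]>100)&(hsv[...,0]<125)&(hsv[...,1]>140)&(hsv[...,2]>60)
    r,cc=np.nonzero(M)
    Q=np.array([world(c,(x,y),plane=.012) for x,y in zip(cc,r)])
    k=(abs(Q[:,0]-.54)<.08)&(abs(Q[:,1]+.04)<.08)
    Q=Q[k]; print(' blue',len(Q),cv2.minAreaRect((Q[:,:2]*1000).astype(np.float32)))
    # stud line: mask points high
    for m in bot.masks_of('stud_block',cam)[:1]:
        P=cloud(c,m['mask']); T=P[P[:,2]>.045]; 
        v=cv2.fitLine(T[:,:2].astype(np.float32),cv2.DIST_HUBER,0,.01,.01).ravel(); print(' stud',len(T),T.mean(0),np.degrees(np.arctan2(v[1],v[0])))
c=bot.camera('wrist'); save('w0.png',c['img'])
print('wristcam',-c['extrinsics'][:3,:3].T@c['extrinsics'][:3,3],c['extrinsics'][:3,:3])
E
python3 b.py
```

```text
1.1 [ 0.55   -0.      0.2313] [[0.9999999956031315, -2.5129136529771137e-05, 9.034524701561466e-05], [-2.512735279225703e-05, -0.9999999994893825, -1.974464881835168e-05], [9.03457431354747e-05, 1.9742378594643505e-05, -0.9999999957239425]] [ 0.0209 -0.3966 -0.3745] 0.08535486108944074
scene handle 93 [[0.5324583170939127, 0.1543229977866869, 0.1497647555387409], [0.5416181930101239, 0.1602533616392022, 0.16742144612960744], [0.555159387567691, 0.17414525510982215, 0.17922522782157022]]
 dial line dir deg 79.92554 [0.5362 0.1522]
 hm 0.97 [0.2348 0.4261 0.158 ]
 hm 0.8 [0.5377 0.1679 0.158 ]
 sm 0.71 [ 0.5384 -0.0293  0.05  ]
 blue 257 ((539.9038696289062, -37.56218338012695), (79.103759765625, 91.0588607788086), 2.983623743057251)
 stud 156 [ 0.5377 -0.041   0.0575] 1.3487176
side handle 71 [[0.5256179822358698, 0.15822879134744575, 0.14731299259369268], [0.5341886309985634, 0.16580164768686761, 0.16525642477716806], [0.5503019739142836, 0.18031224034530424, 0.17880457736209948]]
 dial line dir deg 76.21095 [0.5292 0.149 ]
 hm 0.92 [0.5598 0.1694 0.158 ]
 hm 0.63 [0.2457 0.433  0.158 ]
 hm 0.42 [ 0.2423 -0.3482  0.158 ]
 sm 0.79 [ 0.5545 -0.0378  0.05  ]
 blue 0 ((0.0, 0.0), (0.0, 0.0), 0.0)
 stud 81 [ 0.5289 -0.0368  0.057 ] 0.68843764
wristcam [0.5495 0.0826 0.3749] [[ 1.      0.0005  0.0007]
 [ 0.0003 -0.9477  0.3192]
 [ 0.0008 -0.3192 -0.9477]]
```

View pics/w0.png

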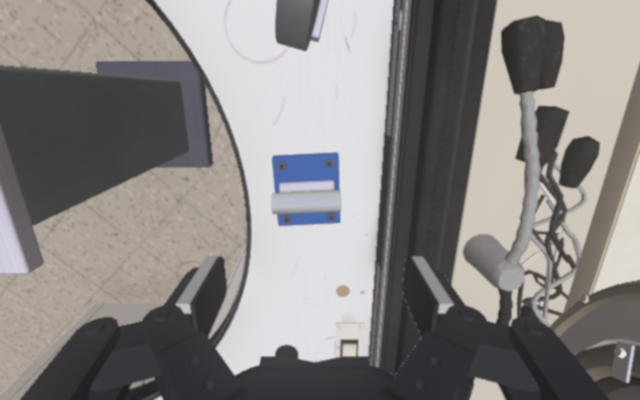

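The wrist view shows the stud block at about (306,190), and its stud axis runs nearly along the image columns (world x). The gauge is at the top edge near (300,20). I'll turn the tool about -78° and stand off in front of the dial.

```bash
python3 -m inch '[{"dx":-17,"dy":-37},{"dx":-17,"dy":-37},{"dx":-18,"dy":-38},{"dx":-18,"dy":-38},{"rz":-0.136}]' && python3 -m inch '[{"rz":-0.136},{"rz":-0.136},{"rz":-0.136},{"rz":-0.136},{"rz":-0.136}]' && python3 -m inch '[{"rz":-0.136},{"rz":-0.136},{"rz":-0.136},{"rz":-0.136},{"rz":0}]'
cat > w.py <<'E'
import sys
from h import *
np.set_printoptions(precision=4,suppress=True)
s=bot.get_state(); print(s['time'],s['tool_pos'],np.array(s['eef_rot']).round(4).tolist(),s['contact_force'],s['width'])
c=bot.camera('wrist'); save(sys.argv[1],c['img'])
for m in bot.masks_of('gauge','wrist')[:2]:
    P=cloud(c,m['mask']); print('gauge',m['p'],len(P),np.percentile(P,[2,50,98],axis=0).tolist())
    h=P[P[:,2]>.172]; 
    if len(h)>5: print('top',len(h),h.mean(0),cv2.minAreaRect((h[:,:2]*1000).astype(np.float32)))
    D=P[(P[:,2]>.05)&(P[:,2]<.11)]
    if len(D)>20: v=cv2.fitLine(D[:,:2].astype(np.float32),cv2.DIST_HUBER,0,.003,.01).ravel(); print('dial dir deg',np.degrees(np.arctan2(v[1],v[0])),v[2:])
for q,z in [('handle_mid',.158),('gauge',0.),('stud_mid',.05),('pointer_tip',.037),('mark_point',.037)]:
    for p in bot.place_of(q,'wrist')[:2]: print(q,round(p['p'],2),p['position'],world(c,p['position'],plane=z))
E
python3 w.py w1.png
```

```text
1.65 [ 0.55   -0.      0.2313] [[1.0, 0.0, 0.0001], [0.0, -1.0, -0.0], [0.0001, 0.0, -1.0]] [ 0.3632  0.1991 -0.3192] 0.08534244352647177
gauge 0.88 2256 [[0.5203114466147537, 0.11823722203492769, 0.0079761226974693], [0.5383572516562363, 0.13429785608047334, 0.10986402023982847], [0.5593163691872768, 0.16228180229355596, 0.1265959531581396]]
dial dir deg 24.412634 [0.5327 0.1249]
gauge 0.92 [307.9, 1.0] [0.5431 0.1732 0.    ]
stud_mid 0.73 [305.8, 200.8] [ 0.5405 -0.0325  0.05  ]
stud_mid 0.72 [282.8, 354.7] [ 0.508  -0.2507  0.05  ]
pointer_tip 0.44 [308.2, 186.1] [ 0.543  -0.0194  0.037 ]$[0]: bad value
```

View pics/w1.png

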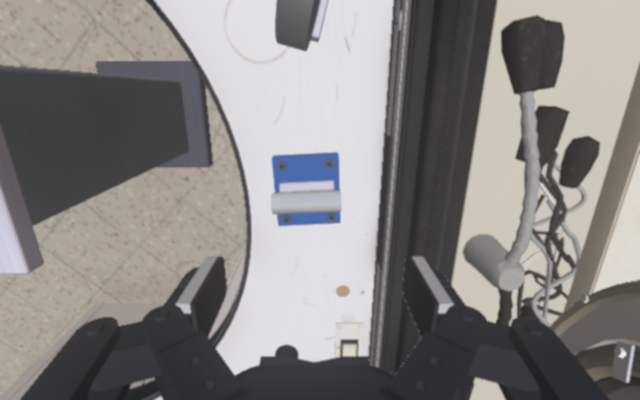

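The move was refused ("bad value"), so nothing moved. I'll try giving every key in each row.

```bash
python3 -m inch '[{"rx":0,"ry":0,"rz":0,"dx":-17,"dy":-37,"dz":0,"gripper":1},{"rx":0,"ry":0,"rz":0,"dx":-17,"dy":-37,"dz":0,"gripper":1},{"rx":0,"ry":0,"rz":0,"dx":-18,"dy":-38,"dz":0,"gripper":1},{"rx":0,"ry":0,"rz":0,"dx":-18,"dy":-38,"dz":0,"gripper":1},{"rx":0,"ry":0,"rz":-0.136,"dx":0,"dy":0,"dz":0,"gripper":1}]' && python3 -m inch '[{"rx":0,"ry":0,"rz":-0.136,"dx":0,"dy":0,"dz":0,"gripper":1},{"rx":0,"ry":0,"rz":-0.136,"dx":0,"dy":0,"dz":0,"gripper":1},{"rx":0,"ry":0,"rz":-0.136,"dx":0,"dy":0,"dz":0,"gripper":1},{"rx":0,"ry":0,"rz":-0.136,"dx":0,"dy":0,"dz":0,"gripper":1},{"rx":0,"ry":0,"rz":-0.136,"dx":0,"dy":0,"dz":0,"gripper":1}]' && python3 -m inch '[{"rx":0,"ry":0,"rz":-0.136,"dx":0,"dy":0,"dz":0,"gripper":1},{"rx":0,"ry":0,"rz":-0.136,"dx":0,"dy":0,"dz":0,"gripper":1},{"rx":0,"ry":0,"rz":-0.136,"dx":0,"dy":0,"dz":0,"gripper":1},{"rx":0,"ry":0,"rz":-0.136,"dx":0,"dy":0,"dz":0,"gripper":1},{"rx":0,"ry":0,"rz":0,"dx":0,"dy":0,"dz":0,"gripper":1}]' && python3 w.py w2.png
```

```text
time: 2.5
tool_pos: [0.4779, 0.154, 0.2318]
eef_rot: [[0.989, 0.145, -0.0], [0.145, -0.989, 0.002], [0.0, -0.002, -1.0]]
contact_force: [0.4, 0.5, 0.3]
width: 0.0854
time: 3.0
tool_pos: [0.48, 0.1501, 0.2314]
eef_rot: [[0.681, 0.732, 0.0], [0.732, -0.681, 0.0], [0.0, 0.0, -1.0]]
contact_force: [0.2, 0.7, -0.0]
width: 0.0856
time: 3.5
tool_pos: [0.48, 0.15, 0.2314]
eef_rot: [[0.209, 0.978, 0.0], [0.978, -0.209, 0.0], [0.0, 0.0, -1.0]]
contact_force: [-0.4, -0.5, -0.2]
width: 0.0853
3.5 [0.48   0.15   0.2314] [[0.2095, 0.9778, 0.0002], [0.9778, -0.2095, 0.0], [0.0, 0.0002, -1.0]] [-0.4392 -0.5214 -0.1554] 0.0853429061868276
handle_mid 0.73 [353.1, 274.7] [0.5429 0.1691 0.158 ]
gauge 0.7 [339.2, 206.6] [0.5439 0.1698 0.    ]
stud_mid 0.97 [172.5, 251.2] [ 0.5387 -0.0326  0.05  ]
pointer_tip 0.45 [345.6, 210.6] [0.5361 0.176  0.037 ]
mark_point 0.4 [353.3, 210.9] [0.5383 0.1847 0.037 ]
mark_point 0.18 [344.9, 208.8] [0.5337 0.1756 0.037 ]
```

View pics/w2.png

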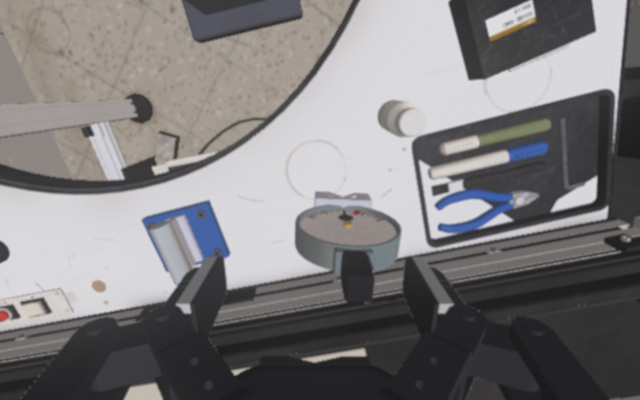

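The dial faces the camera at (347,225), the handle top is at (355,285), the red mark is at about (357,212) and the stud is at about (172,250). I'll fit the gauge axes from depth.

```bash
cat > g.py <<'E'
from h import *
np.set_printoptions(precision=4,suppress=True)
c=bot.camera('wrist'); full=np.ones((400,640),bool)
P=cloud(c,full)
N=P[(np.hypot(P[:,0]-.543,P[:,1]-.17)<.075)]
top=N[(N[:,2]>.172)&(N[:,2]<.185)&(np.hypot(N[:,0]-.543,N[:,1]-.169)<.03)]
print('top',len(top),top.mean(0),cv2.minAreaRect((top[:,:2]*1000).astype(np.float32)))
hd=N[(N[:,2]>.045)&(N[:,2]<.115)&(N[:,0]<.54)]
n=None
best=None
rng=np.random.default_rng(0)
for _ in range(500):
    a=hd[rng.choice(len(hd),3,False)]; v=np.cross(a[1]-a[0],a[2]-a[0]); l=np.linalg.norm(v)
    if l<1e-5: continue
    v/=l; 
    if abs(v[2])>.3: continue
    k=abs((hd-a[0])@v)<.0025
    if best is None or k.sum()>best.sum(): best=k
A=hd[best]; m=A.mean(0); n=np.linalg.svd(A-m)[2][2]; n*=-np.sign(n[0])
print('dial plane',best.sum(),len(hd),m,n,'yaw deg',np.degrees(np.arctan2(-n[1],-n[0])), A.min(0),A.max(0))
# stud: top points
S=P[(abs(P[:,0]-.54)<.06)&(abs(P[:,1]+.035)<.03)&(P[:,2]>.05)&(P[:,2]<.07)]
v=cv2.fitLine(S[:,:2].astype(np.float32),cv2.DIST_HUBER,0,.01,.01).ravel()
print('stud',len(S),S.mean(0),S.max(0),cv2.minAreaRect((S[:,:2]*1000).astype(np.float32)),np.degrees(np.arctan2(v[1],v[0])))
hsv=cv2.cvtColor(c['img'],cv2.COLOR_RGB2HSV)
M=(hsv[...,0]>100)&(hsv[...,0]<125)&(hsv[...,1]>140)&(hsv[...,2]>60)
r,cc=np.nonzero(M); Q=np.array([world(c,(x,y),plane=.012) for x,y in zip(cc,r)])
Q=Q[(abs(Q[:,0]-.54)<.07)&(abs(Q[:,1]+.035)<.07)]; print('blue',cv2.minAreaRect((Q[:,:2]*1000).astype(np.float32)))
red=(hsv[...,1]>120)&((hsv[...,0]<6)|(hsv[...,0]>172)); r,cc=np.nonzero(red[190:250,300:400]); print('red',len(r),(cc+300).mean(),(r+190).mean())
z=bot.masks_of('stud_block','wrist')[:1]
for q in z: print(q['p'],q['position'])
save('g.png',cv2.resize(c['img'][170:310,80:420],None,fx=2.3,fy=2.3,interpolation=cv2.INTER_CUBIC))
E
python3 g.py
```

```text
top 899 [0.5403 0.1715 0.178 ] ((542.0753784179688, 171.67774963378906), (22.025245666503906, 24.108673095703125), 75.5934066772461)
dial plane 1684 2029 [0.5315 0.1591 0.0827] [-0.9681  0.2504  0.0119] yaw deg -14.500528594750413 [0.5195 0.1228 0.0451] [0.54   0.1922 0.1149]
stud 1236 [ 0.5337 -0.0294  0.0594] [ 0.5778 -0.0194  0.0647] ((539.6632690429688, -31.970703125), (75.5344009399414, 23.765708923339844), 2.6958200931549072) 2.3011827
blue ((539.8703002929688, -31.682456970214844), (74.66149139404297, 85.59037017822266), 3.065717935562134)
red 7 356.2857142857143 212.42857142857142
0.75 [183.8, 235.5]
```

View pics/g.png

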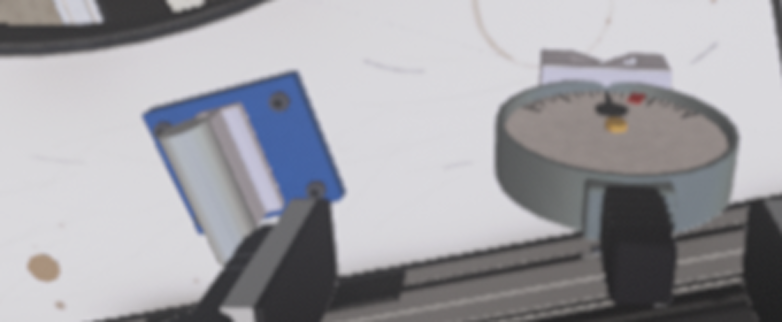

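The readings agree well: handle centre (0.542, 0.172) with yaw -14.4°, stud middle (0.540, -0.032) with yaw +2.8°. I'll grip with the TCP at z = 0.146, so the fingers stay clear of the wide neck.

```bash
python3 -m inch '[{"rx":0,"ry":0,"rz":0.042,"dx":17,"dy":28,"dz":0,"gripper":1},{"rx":0,"ry":0,"rz":0,"dx":15,"dy":29,"dz":0,"gripper":1},{"rx":0,"ry":0,"rz":0,"dx":0,"dy":0,"dz":0,"gripper":1},{"rx":0,"ry":0,"rz":0,"dx":0,"dy":0,"dz":0,"gripper":1},{"rx":0,"ry":0,"rz":0,"dx":0,"dy":0,"dz":20,"gripper":1}]'
```

```text
time: 4.45
tool_pos: [0.5438, 0.1683, 0.2147]
eef_rot: [[0.25, 0.968, 0.007], [0.968, -0.25, 0.001], [0.003, 0.006, -1.0]]
contact_force: [-0.3, 0.5, 0.8]
width: 0.0855
```

```bash
python3 -m inch '[{"rx":0,"ry":0,"rz":0,"dx":3,"dy":-2,"dz":25,"gripper":1},{"rx":0,"ry":0,"rz":0,"dx":0,"dy":0,"dz":25,"gripper":1},{"rx":0,"ry":0,"rz":0,"dx":0,"dy":0,"dz":15,"gripper":1},{"rx":0,"ry":0,"rz":0,"dx":0,"dy":0,"dz":0,"gripper":1},{"rx":0,"ry":0,"rz":0,"dx":0,"dy":0,"dz":0,"gripper":0}]' && python3 -m inch '[{"rx":0,"ry":0,"rz":0,"dx":0,"dy":0,"dz":0,"gripper":0},{"rx":0,"ry":0,"rz":0,"dx":0,"dy":0,"dz":0,"gripper":0},{"rx":0,"ry":0,"rz":0,"dx":0,"dy":0,"dz":0,"gripper":0},{"rx":0,"ry":0,"rz":0,"dx":0,"dy":0,"dz":0,"gripper":0},{"rx":0,"ry":0,"rz":0,"dx":0,"dy":0,"dz":0,"gripper":0}]'
```

```text
time: 4.95
tool_pos: [0.5416, 0.1714, 0.1473]
eef_rot: [[0.25, 0.968, 0.001], [0.968, -0.25, 0.0], [0.0, 0.001, -1.0]]
contact_force: [-0.6, 0.1, 0.1]
width: 0.0734
time: 5.45
tool_pos: [0.5422, 0.1713, 0.1474]
eef_rot: [[0.25, 0.968, 0.002], [0.968, -0.25, -0.0], [0.0, 0.002, -1.0]]
contact_force: [0.0, -1.7, 4.1]
width: 0.021
```

Gripped at 21 mm width. I'll lift, turn by -0.30 and carry it over the stud.

```bash
python3 -m inch '[{"rx":0,"ry":0,"rz":0,"dx":0,"dy":0,"dz":-15,"gripper":0},{"rx":0,"ry":0,"rz":0,"dx":0,"dy":0,"dz":-25,"gripper":0},{"rx":0,"ry":0,"rz":0,"dx":0,"dy":0,"dz":-25,"gripper":0},{"rx":0,"ry":0,"rz":0,"dx":0,"dy":0,"dz":-15,"gripper":0},{"rx":0,"ry":0,"rz":0,"dx":0,"dy":0,"dz":-10,"gripper":0}]' && python3 -m inch '[{"rx":0,"ry":0,"rz":-0.075,"dx":0,"dy":0,"dz":0,"gripper":0},{"rx":0,"ry":0,"rz":-0.075,"dx":0,"dy":0,"dz":0,"gripper":0},{"rx":0,"ry":0,"rz":-0.075,"dx":0,"dy":0,"dz":0,"gripper":0},{"rx":0,"ry":0,"rz":-0.075,"dx":0,"dy":0,"dz":0,"gripper":0},{"rx":0,"ry":0,"rz":0,"dx":-15,"dy":-2,"dz":0,"gripper":0}]' && python3 -m inch '[{"rx":0,"ry":0,"rz":0,"dx":-25,"dy":-2,"dz":0,"gripper":0},{"rx":0,"ry":0,"rz":0,"dx":-30,"dy":-2,"dz":0,"gripper":0},{"rx":0,"ry":0,"rz":0,"dx":-30,"dy":-2,"dz":0,"gripper":0},{"rx":0,"ry":0,"rz":0,"dx":-30,"dy":-2,"dz":0,"gripper":0},{"rx":0,"ry":0,"rz":0,"dx":-25,"dy":-2,"dz":0,"gripper":0}]' && python3 -m inch '[{"rx":0,"ry":0,"rz":0,"dx":-23,"dy":0,"dz":0,"gripper":0},{"rx":0,"ry":0,"rz":0,"dx":-15,"dy":0,"dz":0,"gripper":0},{"rx":0,"ry":0,"rz":0,"dx":-10,"dy":0,"dz":0,"gripper":0},{"rx":0,"ry":0,"rz":0,"dx":0,"dy":0,"dz":0,"gripper":0},{"rx":0,"ry":0,"rz":0,"dx":0,"dy":0,"dz":0,"gripper":0}]'
cat > k.py <<'E'
import sys
from h import *
np.set_printoptions(precision=4,suppress=True)
s=bot.get_state(); print(s['time'],s['tool_pos'],s['contact_force'],s['wrist_torque'],s['width'])
c=bot.camera('wrist'); s=bot.get_state()
p=np.array(s['tool_pos']);R=np.array(s['eef_rot'])
# pivot and scale in tool frame: gauge y=tool x, gauge x=tool y, gauge z=-tool z; gauge origin at tool z=+.1474
def gp(x,y,z): return p+R@np.array([y,x,.1474-z])
xf=float(sys.argv[2]) if len(sys.argv)>2 else -.015
q=[gp(xf,0,.08)]+[gp(xf,.043*np.sin(a),.08-.043*np.cos(a)) for a in (-.4,-.2,0,.2,.4)]
pp=project(c,q); print('pivot px',pp[0],'scale',pp[1:].tolist())
hsv=cv2.cvtColor(c['img'],cv2.COLOR_RGB2HSV)
cx,cy=pp[3].astype(int); x0,y0=max(cx-60,0),max(cy-25,0)
sub=hsv[y0:y0+80,x0:x0+130].astype(int)
red=(sub[...,1]>110)&((sub[...,0]<8)|(sub[...,0]>170)); r,cc=np.nonzero(red)
def ang(u,v):
    # intersect ray with plane gauge x = xf
    o=world(c,(u,v),z=0.);d=world(c,(u,v),z=1.)-o
    n=R[:,1]; t=(n@(q[0]-o))/(n@d); w=R.T@(o+d*t-p); y=w[0]; z=.1474-w[2]
    return np.arctan2(y,.08-z),np.hypot(y,.08-z)
if len(r): print('red',len(r),cc.mean()+x0,r.mean()+y0,ang(cc.mean()+x0,r.mean()+y0))
for nm in ('pointer_tip','mark_point'):
    for m in bot.place_of(nm,'wrist')[:2]: print(nm,round(m['p'],2),m['position'],ang(*m['position']))
X0,Y0=cx-80,max(cy-40,0)
im=cv2.resize(c['img'][Y0:Y0+110,X0:X0+160],None,fx=5,fy=5,interpolation=cv2.INTER_CUBIC)
save(sys.argv[1],im); print('crop origin',X0,Y0,'x5')
E
python3 k.py k1.png
```

```text
time: 5.95
tool_pos: [0.5417, 0.1716, 0.2375]
eef_rot: [[0.25, 0.968, 0.001], [0.968, -0.25, 0.0], [0.001, 0.001, -1.0]]
contact_force: [0.7, -1.3, -3.8]
width: 0.0212
time: 6.45
tool_pos: [0.5396, 0.1574, 0.2349]
eef_rot: [[-0.05, 0.999, -0.003], [0.999, 0.05, 0.001], [0.001, -0.003, -1.0]]
contact_force: [-0.0, -0.2, -3.0]
width: 0.0212
time: 6.95
tool_pos: [0.5361, 0.0136, 0.2356]
eef_rot: [[-0.045, 0.999, -0.002], [0.999, 0.045, -0.001], [-0.001, -0.002, -1.0]]
contact_force: [0.8, -0.8, -4.4]
width: 0.021
time: 7.45
tool_pos: [0.5391, -0.0313, 0.2361]
eef_rot: [[-0.047, 0.999, -0.0], [0.999, 0.047, 0.001], [0.001, -0.0, -1.0]]
contact_force: [0.8, 1.0, -3.0]
width: 0.0213
7.45 [ 0.5391 -0.0313  0.2361] [ 0.8272  0.9812 -3.0132] [ 0.0512  0.0396 -0.0349] 0.021282510085899823
pivot px [313.7982 191.3778] scale [[293.76041356629213, 176.86337678117673], [303.69098654855713, 176.07275418357762], [313.8403765756213, 175.807460692569], [323.9881881804856, 176.06838394815497], [333.91404417909916, 176.8547063041959]]
red 27 331.3333333333333 186.44444444444446 (np.float64(0.8269637577861689), np.float64(0.01786043084844482))
pointer_tip 0.53 [318.8, 182.5] (np.float64(0.16980369969771028), np.float64(0.023049186084984866))
pointer_tip 0.45 [86.4, 126.0] (np.float64(-0.8159953713661217), np.float64(0.6498935818750201))
mark_point 0.46 [331.5, 185.7] (np.float64(0.7613766375773175), np.float64(0.019380684166521455))
crop origin 233 135 x5
```

View pics/k1.png

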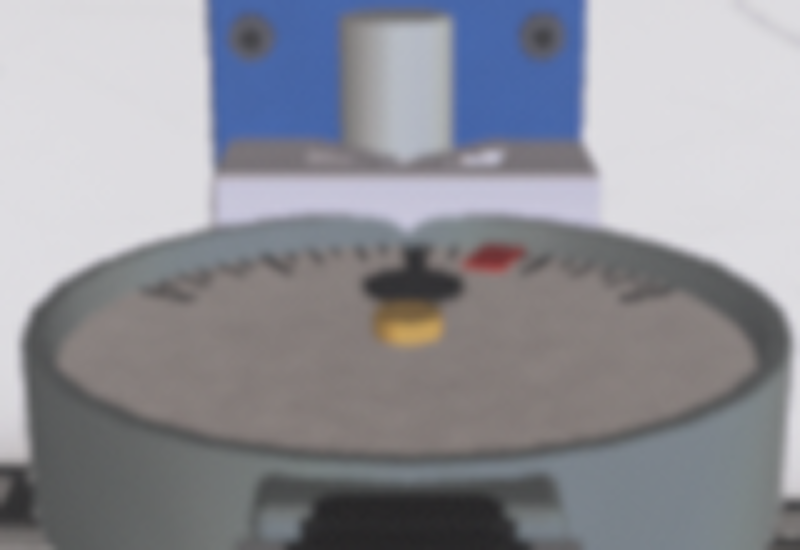

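The groove apex at crop (405,162) lines up with the stud below it. The red mark is at crop (495,258), the zero line at about (412,252) and the brass pivot at (410,322). I'll compute the mark angle by choosing the dial plane depth that puts the mark at 43 mm radius, then descend.

```bash
python3 -m inch '[{"rx":0,"ry":0,"rz":0,"dx":-0.7,"dy":0,"dz":10,"gripper":0},{"rx":0,"ry":0,"rz":0,"dx":0,"dy":0,"dz":14,"gripper":0},{"rx":0,"ry":0,"rz":0,"dx":0,"dy":0,"dz":8,"gripper":0},{"rx":0,"ry":0,"rz":0,"dx":0,"dy":0,"dz":0,"gripper":0},{"rx":0,"ry":0,"rz":0,"dx":0,"dy":0,"dz":0,"gripper":0}]'
cat > m.py <<'E'
from h import *
np.set_printoptions(precision=4,suppress=True)
for k in range(2):
    c=bot.camera('wrist'); s=bot.get_state(); p=np.array(s['tool_pos']);R=np.array(s['eef_rot'])
    hsv=cv2.cvtColor(c['img'],cv2.COLOR_RGB2HSV)[150:240,270:400].astype(int)
    r,cc=np.nonzero((hsv[...,1]>110)&((hsv[...,0]<8)|(hsv[...,0]>170))); u=(cc.mean()+270,r.mean()+150)
    def ang(u,v,xf):
        o=world(c,(u,v),z=0.);d=world(c,(u,v),z=1.)-o
        q=p+R@np.array([0,xf,.0674]); n=R[:,1]; t=(n@(q-o))/(n@d); w=R.T@(o+d*t-p)
        return w[0],w[2]-.0674
    for xf in np.arange(-.012,.005,.002):
        a=ang(*u,xf); m=[ang(*b['position'],xf) for b in bot.place_of('pointer_tip','wrist')[:1]] if k==0 else []
        print(round(xf,4),len(r),u,np.arctan2(*a).round(3),np.hypot(*a).round(4),[(np.arctan2(*b).round(3),np.hypot(*b).round(4)) for b in m])
E
python3 m.py
```

```text
time: 8.1
tool_pos: [0.539, -0.0325, 0.2036]
eef_rot: [[-0.047, 0.999, -0.001], [0.999, 0.047, 0.0], [0.0, -0.001, -1.0]]
contact_force: [0.1, 1.0, -4.0]
width: 0.0208
-0.012 27 (np.float64(331.3333333333333), np.float64(186.44444444444446)) 0.533 0.0279 [(np.float64(0.034), np.float64(0.0318))]
-0.01 27 (np.float64(331.3333333333333), np.float64(186.44444444444446)) 0.443 0.034 [(np.float64(0.029), np.float64(0.0386))]
-0.008 27 (np.float64(331.3333333333333), np.float64(186.44444444444446)) 0.381 0.0402 [(np.float64(0.025), np.float64(0.0454))]
-0.006 27 (np.float64(331.3333333333333), np.float64(186.44444444444446)) 0.336 0.0465 [(np.float64(0.022), np.float64(0.0523))]
-0.004 27 (np.float64(331.3333333333333), np.float64(186.44444444444446)) 0.302 0.0529 [(np.float64(0.02), np.float64(0.0591))]
-0.002 27 (np.float64(331.3333333333333), np.float64(186.44444444444446)) 0.275 0.0594 [(np.float64(0.018), np.float64(0.0659))]
0.0 27 (np.float64(331.3333333333333), np.float64(186.44444444444446)) 0.253 0.0659 [(np.float64(0.016), np.float64(0.0728))]
0.002 27 (np.float64(331.3333333333
[... 322 characters left out ...]
p.float64(331.3333333333333), np.float64(186.44444444444446)) 0.472 0.0315 []
-0.008 27 (np.float64(331.3333333333333), np.float64(186.44444444444446)) 0.401 0.0376 []
-0.006 27 (np.float64(331.3333333333333), np.float64(186.44444444444446)) 0.351 0.0439 []
-0.004 27 (np.float64(331.3333333333333), np.float64(186.44444444444446)) 0.313 0.0502 []
-0.002 27 (np.float64(331.3333333333333), np.float64(186.44444444444446)) 0.284 0.0566 []
0.0 27 (np.float64(331.3333333333333), np.float64(186.44444444444446)) 0.26 0.0631 []
0.002 27 (np.float64(331.3333333333333), np.float64(186.44444444444446)) 0.241 0.0695 []
0.004 27 (np.float64(331.3333333333333), np.float64(186.44444444444446)) 0.225 0.076 []
```

The mark is at about 0.34 rad (limit ±0.08). I'll lower gently onto the stud.

```bash
python3 -m inch '[{"rx":0,"ry":0,"rz":0,"dx":0,"dy":0,"dz":2,"gripper":0},{"rx":0,"ry":0,"rz":0,"dx":0,"dy":0,"dz":1.5,"gripper":0},{"rx":0,"ry":0,"rz":0,"dx":0,"dy":0,"dz":1,"gripper":0},{"rx":0,"ry":0,"rz":0,"dx":0,"dy":0,"dz":0,"gripper":0},{"rx":0,"ry":0,"rz":0,"dx":0,"dy":0,"dz":0,"gripper":0}]' && python3 -m inch '[{"rx":0,"ry":0,"rz":0,"dx":0,"dy":0,"dz":1,"gripper":0},{"rx":0,"ry":0,"rz":0,"dx":0,"dy":0,"dz":0,"gripper":0},{"rx":0,"ry":0,"rz":0,"dx":0,"dy":0,"dz":0,"gripper":0}]'
```

```text
time: 9.15
tool_pos: [0.5392, -0.0326, 0.1997]
eef_rot: [[-0.047, 0.999, -0.0], [0.999, 0.047, 0.0], [0.0, -0.0, -1.0]]
contact_force: [-0.1, -0.4, -4.3]
width: 0.0212
time: 9.45
tool_pos: [0.5392, -0.0326, 0.1988]
eef_rot: [[-0.047, 0.999, 0.0], [0.999, 0.047, 0.0], [0.0, 0.0, -1.0]]
contact_force: [0.3, 0.5, -5.1]
width: 0.021
```

```bash
python3 -m inch '[{"rx":0,"ry":0,"rz":0,"dx":0,"dy":0,"dz":1,"gripper":0},{"rx":0,"ry":0,"rz":0,"dx":0,"dy":0,"dz":0,"gripper":0},{"rx":0,"ry":0,"rz":0,"dx":0,"dy":0,"dz":0,"gripper":0}]' && python3 -m inch '[{"rx":0,"ry":0,"rz":0,"dx":0,"dy":0,"dz":1,"gripper":0},{"rx":0,"ry":0,"rz":0,"dx":0,"dy":0,"dz":0,"gripper":0},{"rx":0,"ry":0,"rz":0,"dx":0,"dy":0,"dz":0,"gripper":0}]'
```

```text
time: 9.75
tool_pos: [0.5393, -0.0328, 0.1979]
eef_rot: [[-0.047, 0.999, 0.0], [0.999, 0.047, -0.0], [-0.0, 0.0, -1.0]]
contact_force: [-0.2, -0.2, -4.3]
width: 0.0209
time: 10.05
tool_pos: [0.5394, -0.033, 0.1974]
eef_rot: [[-0.047, 0.999, 0.001], [0.999, 0.047, -0.001], [-0.001, 0.001, -1.0]]
contact_force: [-0.6, -1.9, -1.6]
width: 0.0214
```

Contact has begun and is pushing towards -y, so the stud axis lies slightly further that way.

```bash
python3 -m inch '[{"rx":0,"ry":0,"rz":0,"dx":-1,"dy":0,"dz":0,"gripper":0},{"rx":0,"ry":0,"rz":0,"dx":0,"dy":0,"dz":1,"gripper":0},{"rx":0,"ry":0,"rz":0,"dx":0,"dy":0,"dz":0,"gripper":0},{"rx":0,"ry":0,"rz":0,"dx":0,"dy":0,"dz":0,"gripper":0}]' && python3 -m inch '[{"rx":0,"ry":0,"rz":0,"dx":0,"dy":0,"dz":0.5,"gripper":0},{"rx":0,"ry":0,"rz":0,"dx":0,"dy":0,"dz":0,"gripper":0},{"rx":0,"ry":0,"rz":0,"dx":0,"dy":0,"dz":0,"gripper":0}]'
```

```text
time: 10.45
tool_pos: [0.5396, -0.0334, 0.1974]
eef_rot: [[-0.047, 0.999, 0.002], [0.999, 0.047, 0.0], [0.0, 0.002, -1.0]]
contact_force: [-1.7, 0.2, 5.0]
width: 0.0212
time: 10.75
tool_pos: [0.5397, -0.0334, 0.1973]
eef_rot: [[-0.047, 0.999, 0.003], [0.999, 0.047, 0.0], [-0.0, 0.003, -1.0]]
contact_force: [-1.8, -0.0, 7.1]
width: 0.0212
```

Seated: about 11 N of load, and z has stopped at the expected height. I'll let the pointer settle and check it.

```bash
Z='{"rx":0,"ry":0,"rz":0,"dx":0,"dy":0,"dz":0,"gripper":0}'; for i in 1 2 3 4; do python3 -m inch '[{"rx":0,"ry":0,"rz":0,"dx":0,"dy":0,"dz":0,"gripper":0},{"rx":0,"ry":0,"rz":0,"dx":0,"dy":0,"dz":0,"gripper":0},{"rx":0,"ry":0,"rz":0,"dx":0,"dy":0,"dz":0,"gripper":0},{"rx":0,"ry":0,"rz":0,"dx":0,"dy":0,"dz":0,"gripper":0},{"rx":0,"ry":0,"rz":0,"dx":0,"dy":0,"dz":0,"gripper":0}]'>l; done; cat l; python3 k.py k2.png -0.006
```

```text
time: 12.75
tool_pos: [0.5397, -0.0334, 0.1974]
eef_rot: [[-0.047, 0.999, 0.003], [0.999, 0.047, 0.0], [-0.0, 0.003, -1.0]]
contact_force: [-0.4, -0.1, 7.2]
width: 0.0213
12.75 [ 0.5397 -0.0334  0.1974] [-0.4299 -0.081   7.1906] [0.1178 0.5584 0.0042] 0.021335556385758916
pivot px [313.4607 203.1124] scale [[293.702417083303, 187.0568497824491], [303.52483066385315, 186.1885800594162], [313.563626675745, 185.9020036076673], [323.59877668840267, 186.19805853434625], [333.41027978200253, 187.0755689746901]]
red 21 331.0 186.0 (np.float64(0.3349123811766439), np.float64(0.04525008207467483))
pointer_tip 0.75 [313.2, 181.7] (np.float64(-0.006203709306233507), np.float64(0.05598062985082192))
mark_point 0.61 [329.5, 185.0] (np.float64(0.29185012002401506), np.float64(0.04773005420540714))
mark_point 0.61 [313.9, 181.0] (np.float64(0.004744980711746643), np.float64(0.05826154918002108))
crop origin 233 145 x5
```

View pics/k2.png

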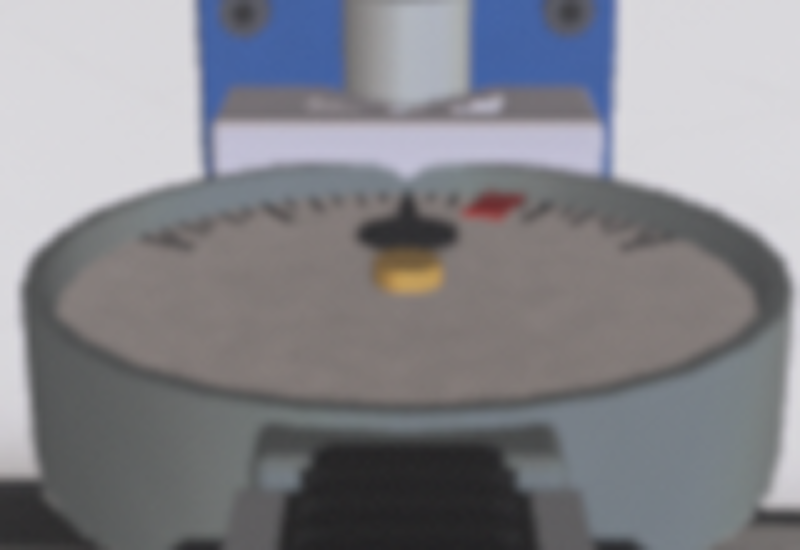

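The pointer is on zero at crop (407,195), and the mark at (495,206) reads about 0.335 rad. I'll rock about the stud axis (0.147 m beyond the TCP) in 0.03 rad rows, watching the force.

```bash
python3 -m inch '[{"rx":0,"ry":-0.02,"rz":0,"dx":2.9,"dy":0,"dz":0.03,"gripper":0},{"rx":0,"ry":-0.03,"rz":0,"dx":4.4,"dy":0,"dz":0.07,"gripper":0},{"rx":0,"ry":-0.03,"rz":0,"dx":4.4,"dy":0,"dz":0.07,"gripper":0},{"rx":0,"ry":-0.02,"rz":0,"dx":2.9,"dy":0,"dz":0.03,"gripper":0},{"rx":0,"ry":0,"rz":0,"dx":0,"dy":0,"dz":0,"gripper":0}]'; cat > p.py <<'E'
from h import *
np.set_printoptions(precision=4,suppress=True)
s=bot.get_state(); R=np.array(s['eef_rot']); print(s['time'],'pivot',np.array(s['tool_pos'])+R@[0,0,.1474],'lean',np.arctan2(-R[1,2],-R[2,2]),'F',s['contact_force'],s['wrist_torque'])
E
python3 p.py
```

```text
time: 13.4
tool_pos: [0.5392, -0.0184, 0.1965]
eef_rot: [[-0.048, 0.999, 0.008], [0.994, 0.049, -0.101], [-0.101, 0.003, -0.995]]
contact_force: [-1.2, -0.3, 7.1]
width: 0.0212
13.4 pivot [ 0.5403 -0.0332  0.0499] lean 0.10093896017536369 F [-1.2314 -0.3298  7.0642] [-0.0931  0.343   0.0531]
```

```bash
python3 -m inch '[{"rx":0,"ry":-0.02,"rz":0,"dx":2.9,"dy":0,"dz":0.03,"gripper":0},{"rx":0,"ry":-0.03,"rz":0,"dx":4.4,"dy":0,"dz":0.07,"gripper":0},{"rx":0,"ry":-0.03,"rz":0,"dx":4.4,"dy":0,"dz":0.07,"gripper":0},{"rx":0,"ry":-0.03,"rz":0,"dx":4.4,"dy":0,"dz":0.07,"gripper":0},{"rx":0,"ry":-0.02,"rz":0,"dx":2.9,"dy":0,"dz":0.03,"gripper":0}]'; python3 p.py;  python3 -m inch '[{"rx":0,"ry":-0.02,"rz":0,"dx":2.9,"dy":0,"dz":0.03,"gripper":0},{"rx":0,"ry":-0.03,"rz":0,"dx":4.4,"dy":0,"dz":0.07,"gripper":0},{"rx":0,"ry":-0.03,"rz":0,"dx":4.4,"dy":0,"dz":0.07,"gripper":0},{"rx":0,"ry":-0.025,"rz":0,"dx":3.7,"dy":0,"dz":0.05,"gripper":0},{"rx":0,"ry":0,"rz":0,"dx":0,"dy":0,"dz":0,"gripper":0}]'; python3 p.py
```

```text
time: 13.9
tool_pos: [0.5384, 0.0004, 0.1934]
eef_rot: [[-0.046, 0.999, 0.014], [0.972, 0.048, -0.229], [-0.229, 0.003, -0.973]]
contact_force: [-1.1, 0.7, 5.9]
width: 0.0211
13.9 pivot [ 0.5406 -0.0333  0.0499] lean 0.23057132360453675 F [-1.1253  0.675   5.8926] [0.0262 0.2645 0.0226]
time: 14.4
tool_pos: [0.5378, 0.0154, 0.1889]
eef_rot: [[-0.045, 0.999, 0.019], [0.943, 0.049, -0.329], [-0.33, 0.003, -0.944]]
contact_force: [-0.7, 1.1, 6.1]
width: 0.021
14.4 pivot [ 0.5407 -0.0331  0.0497] lean 0.3355590731837217 F [-0.703   1.0842  6.1453] [-0.1894  0.2179 -0.0219]
```

Lean is 0.336 rad, with the pivot unchanged and the load steady at about 10 N. I'll let it settle and look.

```bash
for i in 1 2 3 4 5 6 7; do python3 -m inch '[{"rx":0,"ry":0,"rz":0,"dx":0,"dy":0,"dz":0,"gripper":0},{"rx":0,"ry":0,"rz":0,"dx":0,"dy":0,"dz":0,"gripper":0},{"rx":0,"ry":0,"rz":0,"dx":0,"dy":0,"dz":0,"gripper":0},{"rx":0,"ry":0,"rz":0,"dx":0,"dy":0,"dz":0,"gripper":0},{"rx":0,"ry":0,"rz":0,"dx":0,"dy":0,"dz":0,"gripper":0}]'>l; done; python3 p.py; python3 k.py k3.png -0.006
```

```text
17.9 pivot [ 0.5407 -0.0332  0.0497] lean 0.33379201668537095 F [-0.7974  2.0915  7.0178] [ 0.0814  0.2389 -0.0165]
17.9 [0.5379 0.0151 0.189 ] [-0.7974  2.0915  7.0178] [ 0.0814  0.2389 -0.0165] 0.021008699699988767
pivot px [313.9808 203.0107] scale [[294.15321758977854, 186.97306346113604], [303.9688270194627, 186.10267153655803], [314.003561074161, 185.81349415317197], [324.0373995440374, 186.10653749233987], [333.850336162239, 186.980688416606]]
red 12 332.6666666666667 186.25 (np.float64(0.36335266002716415), np.float64(0.04464234293455702))
pointer_tip 0.56 [335.6, 184.0] (np.float64(0.3700033476615207), np.float64(0.051994777382581514))
pointer_tip 0.45 [62.2, 34.4] (np.float64(2.669392654788842), np.float64(0.7825578156250518))
mark_point 0.55 [330.2, 185.8] (np.float64(0.3109284176069378), np.float64(0.045217897154305395))
crop origin 234 145 x5
```

View pics/k3.png

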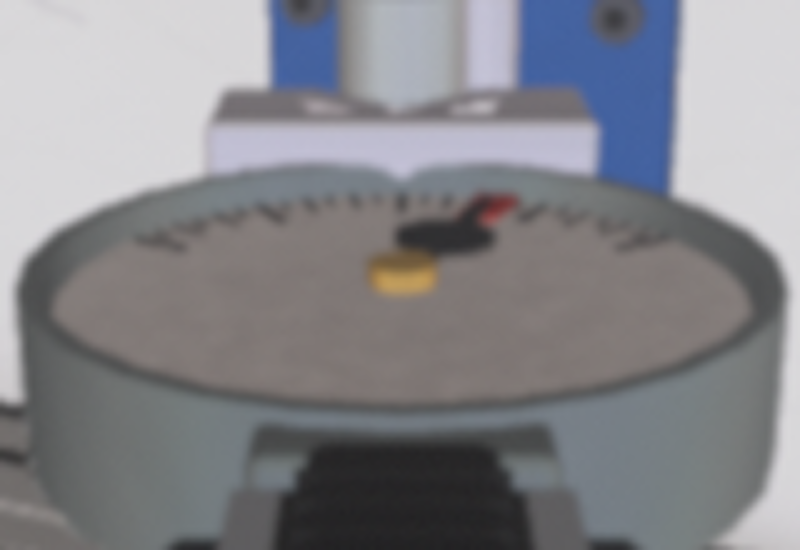

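The pointer tip at crop (486,199) lies on the mark, whose middle is at about (490,206). It sits slightly to the low side, by about 0.015 to 0.04 rad. I'll nudge by 0.015 rad and settle.

```bash
python3 -m inch '[{"rx":0,"ry":-0.005,"rz":0,"dx":0.7,"dy":0,"dz":0,"gripper":0},{"rx":0,"ry":-0.005,"rz":0,"dx":0.7,"dy":0,"dz":0,"gripper":0},{"rx":0,"ry":-0.005,"rz":0,"dx":0.7,"dy":0,"dz":0,"gripper":0}]' >l; for i in 1 2 3 4 5 6 7; do python3 -m inch '[{"rx":0,"ry":0,"rz":0,"dx":0,"dy":0,"dz":0,"gripper":0},{"rx":0,"ry":0,"rz":0,"dx":0,"dy":0,"dz":0,"gripper":0},{"rx":0,"ry":0,"rz":0,"dx":0,"dy":0,"dz":0,"gripper":0},{"rx":0,"ry":0,"rz":0,"dx":0,"dy":0,"dz":0,"gripper":0},{"rx":0,"ry":0,"rz":0,"dx":0,"dy":0,"dz":0,"gripper":0}]'>l; done; python3 p.py; python3 k.py k4.png -0.006
```

```text
21.85 pivot [ 0.5407 -0.0333  0.0498] lean 0.34870672435465055 F [-1.2392  1.3434  4.8236] [0.0682 0.194  0.0354]
21.85 [0.5378 0.017  0.1883] [-1.2392  1.3434  4.8236] [0.0682 0.194  0.0354] 0.0209388306358722
pivot px [313.9706 203.0185] scale [[294.143712407597, 186.9802741097473], [303.95877982460905, 186.1101679916293], [313.9929514145306, 185.8212882271524], [324.0262081432704, 186.11463223918844], [333.8385476830969, 186.9890769604057]]
red 10 332.8 186.4 (np.float64(0.3687791073587641), np.float64(0.04429151750495601))
pointer_tip 0.64 [332.3, 185.0] (np.float64(0.33393735429389265), np.float64(0.04811867709230856))
pointer_tip 0.61 [312.3, 182.4] (np.float64(-0.02811097430590515), np.float64(0.053505585823854965))
mark_point 0.44 [328.0, 187.1] (np.float64(0.2919343337812516), np.float64(0.04101758412576193))
crop origin 233 145 x5
```

View pics/k4.png

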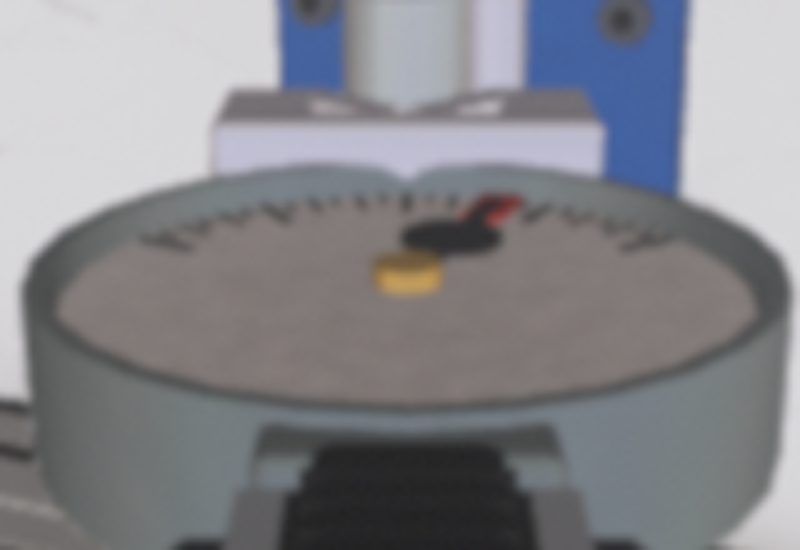

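The pointer is now mid-mark, around crop (490,206), with red showing on both sides. It is seated, still and lightly loaded (about 9 N), so I'm handing in.

```bash
python3 -c "
from station import bot
print(bot.finish_job())"
```

```text
the job is handed in; nothing more can be done
None
```

I gripped the grey gauge by its black handle and seated its groove on the stud, where the level pointer settled on zero. I then rocked it 0.349 rad about the stud axis and handed the job in at about 22 s, still holding it there; no verdict was reported.

**Last checks:**
- **Pointer:** in the picture it had settled mid-mark, with red on both sides.
- **Seat:** the gauge origin, worked out from the arm pose, stayed within about 0.3 mm of where it first seated sideways and in height, and moved 1 mm along the stud.
- **Load:** about 9 N on the stud, from the wrist force plus the gauge's weight.
- **Bystanders:** I never moved near the loupe, vial, tweezers or pink look-alike, but did not look at them again at the end.

**Disagreements:**
- My first sight of the stud put it about 1.4 mm off in y from where contact showed it.
- Estimates of the mark's angle ranged from 0.29 to 0.37 rad; the low values came from the network's mark point. I went by the picture.
- The first move command was refused because its rows lacked some keys; nothing moved.

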